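# Find the relay that still snaps

## Task

One of the three relays in the test fixture still has its snap; the other two have gone soft. With a fingertip, press the orange buttons slowly and gently, one after another, until you find the one whose resistance builds up and then suddenly gives way; press that one just past the snap, but never push any button down onto its stop. Then stand the green marker upright on the white disc in front of that relay and let go of it, leaving the red marker and everything else where it is.

Things in the scene. Friction and masses are not known exactly. Their poses are not given: they have to be found in the camera images.
- fixture: fixed relay test fixture: aluminium plate 190 (x) x 220 (y) x 12 mm, origin at the centre of its underside, z up. On it a block of three black relays, 50 (x) x 172 (y) mm, top 45 mm above the table, centred 45 mm to +x of the origin; the orange buttons stand on it in a row along y, 58 mm apart. They look alike; which relay is sound changes every time.
- axis_1 (a point): point on the axis of orange button 1 (23 mm across), level with the block's top, 45 mm above the table; the button's top is 12 to 17 mm above this point, not the same for each: feel for the touch
- spot_1 (a point): centre of the white disc (44 mm across, flush, 12 mm above the table) in front of relay 1, 90 mm to the fixture's -x of button 1
- key_1 (a joint): how far button 1 is pressed, m: 0 up, 0.010 on its stop. If soft: a weak spring, 0.5 N rising 0.3 N per mm. If sound: over 3 N within 1.5 mm, 5 to 7 N at 3 to 5 mm, then it gives way, down to 3 N or less at 7 mm (the snap), where it has gone over. It comes back up when let go
- contact_1 (a joint): bending of the hidden contact leaf of relay 1, m: 0 open, 0.0003 once it has snapped over (it stays set, and a second press feels soft like the others); far smaller than the noise of this reading
- axis_2 (a point): point on the axis of orange button 2 (23 mm across), level with the block's top, 45 mm above the table; the button's top is 12 to 17 mm above this point, not the same for each: feel for the touch
- spot_2 (a point): centre of the white disc (44 mm across, flush, 12 mm above the table) in front of relay 2, 90 mm to the fixture's -x of button 2
- key_2 (a joint): how far button 2 is pressed, m: 0 up, 0.010 on its stop. If soft: a weak spring, 0.5 N rising 0.3 N per mm. If sound: over 3 N within 1.5 mm, 5 to 7 N at 3 to 5 mm, then it gives way, down to 3 N or less at 7 mm (the snap), where it has gone over. It comes back up when let go
- contact_2 (a joint): bending of the hidden contact leaf of relay 2, m: 0 open, 0.0003 once it has snapped over (it stays set, and a second press feels soft like the others); far smaller than the noise of this reading
- axis_3 (a point): point on the axis of orange button 3 (23 mm across), level with the block's top, 45 mm above the table; the button's top is 12 to 17 mm above this point, not the same for each: feel for the touch
- spot_3 (a point): centre of the white disc (44 mm across, flush, 12 mm above the table) in front of relay 3, 90 mm to the fixture's -x of button 3
- key_3 (a joint): how far button 3 is pressed, m: 0 up, 0.010 on its stop. If soft: a weak spring, 0.5 N rising 0.3 N per mm. If sound: over 3 N within 1.5 mm, 5 to 7 N at 3 to 5 mm, then it gives way, down to 3 N or less at 7 mm (the snap), where it has gone over. It comes back up when let go
- contact_3 (a joint): bending of the hidden contact leaf of relay 3, m: 0 open, 0.0003 once it has snapped over (it stays set, and a second press feels soft like the others); far smaller than the noise of this reading
- green_marker: green pass marker standing on the table: foot 26 mm across and 5 mm high, above it a round stem 18 mm across up to 46 mm; origin at the centre of the underside, z up; about 40 g
- red_marker: red marker of the same shape, standing on the table; a bystander to be left alone; origin at its underside
- spray_can: red spray can, 52 mm across, 190 mm high; a bystander to be left alone; origin at its underside
- blue_bin: open blue bin 220 x 160 x 70 mm; a bystander to be left alone; origin at its underside
- yellow_bin: open yellow bin with rods, 220 x 150 x 60 mm; a bystander to be left alone; origin at its underside
- parts_bowl: steel bowl, 120 mm across, 50 mm high; a bystander to be left alone; origin at its underside
- screwdriver: screwdriver with an orange handle, lying; a bystander to be left alone
- spare_relay: loose spare relay 46 x 50 x 30 mm with an orange button; a bystander to be left alone; origin at its underside

How it is judged (in metres and radians):
On the way:
1. the sound relay is snapped over, the green marker not yet moved from its place (value of joint any of contact_1, contact_2, contact_3 above 0.00015 m and distance of green_marker from where it was at the start of the episode below 0.03 m), for 0.1 s.
At the end, for the whole second after the job is handed in: The sound relay is set (its contact leaf bent by more than 0.15 mm); the green marker stands upright (within 0.1 rad), at rest on the fixture plate, its centre within 12 mm of the centre of the white disc in front of that relay; all buttons are let go (less than 3 mm down) (((value of joint contact_1 above 0.00015 m and horizontal distance between green_marker and spot_1 below 0.012 m) or (value of joint contact_2 above 0.00015 m and horizontal distance between green_marker and spot_2 below 0.012 m) or (value of joint contact_3 above 0.00015 m and horizontal distance between green_marker and spot_3 below 0.012 m)) and angle between green_marker's own z axis and vertical below 0.1 rad and z of green_marker in the frame of fixture between 0.009 and 0.016 m and linear speed of green_marker below 0.02 m/s and value of joint each of key_1, key_2, key_3 below 0.003 m); the robot touches nothing.
It fails at once if a button is driven onto its stop (more than 9.2 mm down) (value of joint any of key_1, key_2, key_3 above 0.0092 m).
It fails at once if the robot pushes on the fixture or its buttons with more than 14 N (contact force between any of the fingers, the arm and fixture above 14 N).
It fails at once if a bystander (red marker, can, bins, bowl, screwdriver, spare relay) is moved by more than 20 mm (distance of any of red_marker, spray_can, blue_bin, yellow_bin, parts_bowl, screwdriver, spare_relay from where it was at the start of the episode above 0.02 m).
It also fails if it takes over 64 s, if anything falls off the work surface, if the arm or the gripper's body presses on something with over 40 N, if the wrist force passes 120 N, or if a joint passes its speed limit or range.

## Robot

A 7-joint arm with a two-finger parallel gripper is mounted at the origin on the work surface. World frame = base frame: x ahead of the robot, y to its left, z up, the work surface at z = 0. Lengths are in mm, angles in degrees, forces in N, time in s.
With the tool pointing down it reaches from about 400 to 900 mm from the base axis. Payload 5.5 kg.
Tool frame: the origin (TCP) lies at the very end of the fingers, on their centre line; the grasp point (between the pads) lies 19 mm behind it; x points along the fingers, y is the direction in which the jaws open and shut, and the axes are right-handed (so a half turn about x gives the same grasp; the last joint's range is limited). The gripper opens to 85 mm and grips with 20 to 120 N. Pads are 22 mm wide; open, the fingers measure 114 mm over their backs; the gripper's body (76 mm by 85 mm) begins 54 mm behind the grasp point. The pads swing forward as they close: fully open they stand 13 mm farther back than shut.
Start: joints at [89.909, 28.699, -24.465, 88.831, 12.651, 65.22, -12.049], TCP at [170.149, -627.335, 231.31] pointing down, gripper open.
Joint ranges: [-164.97, 164.97], [-17.58, 116.51], [-87.97, 89.64], [11.32, 138.91], [-80.73, 260.73], [10.89, 115.49], [-147.41, 147.41]. Speed limits (degrees/s): [147.25, 147.25, 180, 180, 180, 180, 180].

## Interface

Orientations are given as [roll, pitch, yaw] about the fixed x, y, z axes, in that order (R = Rz(yaw) Ry(pitch) Rx(roll)).
In Python, from cell import sensors, snapshot, camera_info, sign_off gives the robot as it stands.
- The arm moves only by the shell command python3 -m pendant 'ROWS' [OPENING] [FORCE]. ROWS is JSON, a list of rows, each a list of 2 entries, a list of its own where there are three numbers: the shift along the tool's x, y, z in m, then the turn, a rotation vector about the tool's x, y, z in degrees. A call has 1 to 8 rows; each row is the pose to reach, as a shift and turn from the pose commanded when the call began, along the tool's axes at that moment; what a row does not reach only later rows make up. A row lasts 1/8 s, in which the tool goes at most 62.5 mm and 10.7 degrees, less where a joint would pass 70% of its speed; a pose out of reach is approached as far as the arm can. A call with a gripper value outside its range is refused whole. OPENING is the opening, from 0 (shut) to 1 (fully open), set as the call begins (- or left out, the last holds). The fingers move at their own pace and stop on an object; FORCE is the grip in N (left out, the last holds). Time passes only in rows, so rows that repeat a pose let the fingers close. It gives the time, the measured TCP pose, the force and the opening at its end, in the units of the state.
- sensors.observe(): the state, without advancing time (a new reading comes with each control period).
- snapshot(name): name is "scene" or "side" or "wrist"; returns (picture, depth): 420x560x3 uint8, blue, green, red; 420x560 float32, mm along the optical axis (not along the pixel's ray), 0 where there is no reading.
- camera_info(name): a dict with "mtx" (3x3 intrinsics, pixels), "extrinsics" (4x4, takes a point from world to camera coordinates). Camera axes: x right, y up, looking along -z (the intrinsics and any distortion apply to the point x, -y, -z); pixel columns grow to the right and rows downward; lengths in mm; the calibration is good to about 2 mm. A picture is of the moment at which its call begins: read the wrist's pose just before it. camera_info takes no time and is no camera call; for the wrist camera it gives the pose at the moment of the call.
- sign_off(): hands the job in, once; it reports no verdict.
The state is a dict: "clock": time; "joint_pos": joint angles; "dq": joint speeds; "effort": joint torques, N m; "tcp_pos": TCP position; "orientation": TCP orientation; "force": force on the tool from outside, world axes, zero at the start; "torque": the same for the moment, N m; "width": finger opening in mm.
Only numpy, scipy, OpenCV 4.12 (cv2) and the standard library are available. Lean on these libraries where they do the work, as an engineer would, in place of code of your own. Each camera call takes 0.05 s, during which the arm holds its last target.

## Working session

There is one attempt and no reset: what is moved stays moved. The work goes in short steps, Python scripts to look and compute and a shell command to move; the robot and the scene stay as the last step left them, time stands still between calls to the robot, and variables do not carry over. Pictures are saved under pics/ and viewed, and the job is handed in when it is done.

```bash
mkdir -p pics; ls; python3 - <<'E'
from cell import sensors, snapshot, camera_info
import cv2,numpy as np
print(sensors.observe())
for n in("scene","side","wrist"):
    i=camera_info(n); p,d=snapshot(n); cv2.imwrite(f"pics/{n}0.png",p); np.savez(f"{n}0.npz",p=p,d=d,K=i["mtx"],E=i["extrinsics"]); print(n,{k:(v if k not in("mtx","extrinsics") else np.round(v,3).tolist()) for k,v in i.items()})
E
```

```text
pics
{'clock': 0.0, 'joint_pos': array([ 89.90752169,  28.75541785, -24.45567003,  88.89164146,
        12.65140429,  65.22006038, -12.04775905]), 'dq': array([-0.01115672,  0.04700555,  0.0052767 ,  0.00297594, -0.00860941,
        0.01722896,  0.02626501]), 'effort': array([ 5.90681229e-04, -5.69515586e+01, -5.81614003e+00, -2.80936718e+01,
        1.06870767e-02,  1.19582115e-02, -2.17659618e-05]), 'tcp_pos': array([ 169.92108481, -626.67231656,  230.24409793]), 'orientation': array([-92.4278826 ,  89.88675375, 102.7518094 ]), 'force': array([-0.56438591, -0.57003497, -0.48167623]), 'torque': array([ 0.02131121,  0.00142419, -0.04388371]), 'width': 85.44649535121737}
scene {'mtx': [[385.222, 0.0, 279.818], [0.0, 385.222, 214.486], [0.0, 0.0, 1.0]], 'extrinsics': [[-0.804, 0.594, 0.0, 498.041], [-0.429, -0.581, 0.691, 209.129], [0.411, 0.556, 0.722, -1511.646], [0.0, 0.0, 0.0, 1.0]]}
side {'mtx': [[433.66, 0.0, 282.59], [0.0, 433.66, 198.797], [0.0, 0.0, 1.0]], 'extrinsics': [[0.964, -0.266, -0.021, -587.409], [0.181, 0.595, 0.783, -147.734], [-0.195, -0.758, 0.622, -1051.513], [0.0, 0.0, 0.0, 1.0]]}
wrist {'mtx': [[301.204, 0.0, 279.333], [0.0, 301.204, 208.676], [0.0, 0.0, 1.0]], 'extrinsics': [[0.261, -0.965, -0.003, -648.593], [0.921, 0.25, -0.299, 37.737], [0.289, 0.076, 0.954, -380.893], [0.0, 0.0, 0.0, 1.0]]}
```

View pics/scene0.png

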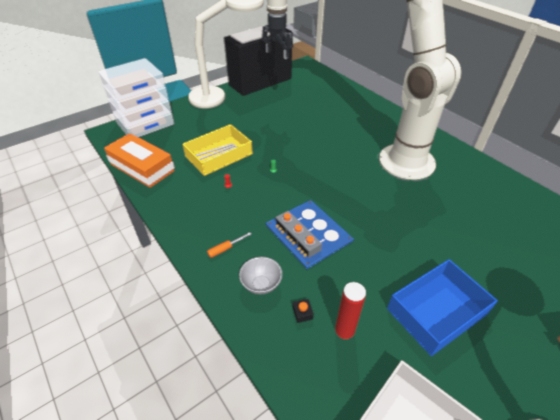

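View pics/side0.png

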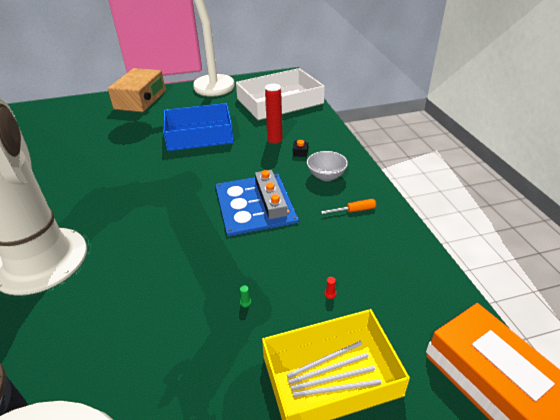

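View pics/wrist0.png

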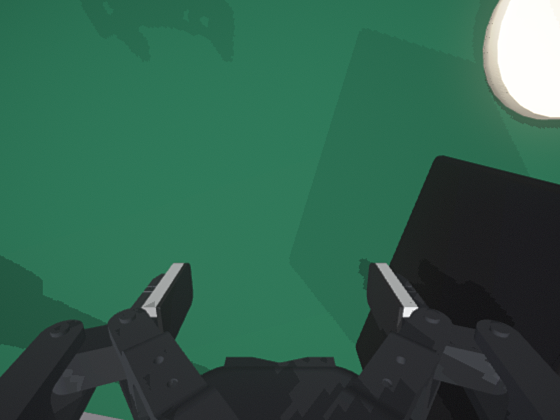

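Scene: the fixture is at about (310,233), with white discs at (309,214), (320,224), (331,236) and orange buttons beside them. The green marker is at (273,166), the red one at (228,181). Side: green is at (245,296), discs at (235,191), (239,204), (242,217). The wrist camera isn't over the work area yet. Next I'll turn the pixels into positions.

```bash
cat > h.py <<'E'
import numpy as np,cv2
from cell import sensors,snapshot,camera_info
def take(n,name=None):
    i=camera_info(n); p,d=snapshot(n)
    if name: cv2.imwrite(f"pics/{name}.png",p); 
    return p,d,np.array(i["mtx"]),np.array(i["extrinsics"])
def load(n):
    z=np.load(n); return z["p"],z["d"],z["K"],z["E"]
def onplane(uv,z,K,E):
    uv=np.atleast_2d(uv).astype(float)
    r=np.c_[(uv[:,0]-K[0,2])/K[0,0],-(uv[:,1]-K[1,2])/K[1,1],-np.ones(len(uv))]
    R,t=E[:3,:3],E[:3,3]; c=-R.T@t; w=r@R
    s=(z-c[2])/w[:,2]; return c+w*s[:,None]
def cloud(d,K,E):
    v,u=np.mgrid[:d.shape[0],:d.shape[1]]
    P=np.stack([(u-K[0,2])/K[0,0]*d,-(v-K[1,2])/K[1,1]*d,-d],-1)
    return (P-E[:3,3])@E[:3,:3]
def blobs(m,amin=15):
    n,l,s,c=cv2.connectedComponentsWithStats(m.astype(np.uint8))
    return [(c[i],s[i],l==i) for i in range(1,n) if s[i][4]>=amin]
def masks(p):
    h=cv2.cvtColor(p,cv2.COLOR_BGR2HSV).astype(int); H,S,V=h[...,0],h[...,1],h[...,2]
    return dict(white=(S<40)&(V>200),orange=(H>4)&(H<16)&(S>180)&(V>150),green=(H>50)&(H<75)&(S>150)&(V>110),red=((H<3)|(H>176))&(S>170)&(V>100))
E
python3 - <<'E'
from h import *
for n,box in(("scene",(150,140,370,330)),("side",(200,130,400,310))):
    p,d,K,E=load(n+"0.npz"); C=cloud(d,K,E)
    for k,m in masks(p).items():
        m=m.copy(); mm=np.zeros_like(m); x0,y0,x1,y1=box; mm[y0:y1,x0:x1]=m[y0:y1,x0:x1]
        for c,s,M in blobs(mm,12):
            q=C[M]
            print(n,k,c.round(1),s[4],"median",np.median(q,0).round(1),"zrange",np.percentile(q[:,2],[2,98]).round(1),"plane12",onplane(c,12,K,E)[0].round(1) if k=="white" else onplane(c,59 if k=="orange" else 23,K,E)[0].round(1))
E
```

```text
scene white [201.7 153.2] 12 median [ 626.9 -508.9   11.2] zrange [ 5.2 14.7] plane12 [ 628.9 -508.1   12. ]
scene white [161.  172.4] 149 median [ 815.8 -471.5   30.6] zrange [16.4 44.2] plane12 [ 808.3 -494.5   12. ]
scene white [308.2 213.8] 100 median [ 5.019e+02 -1.000e-01  1.330e+01] zrange [ 8.8 16.7] plane12 [5.009e+02 3.000e-01 1.200e+01]
scene white [319.3 224.2] 111 median [502.9  59.   12.8] zrange [ 9.1 17. ] plane12 [501.4  58.6  12. ]
scene white [331.  235.1] 120 median [502.5 116.4  13. ] zrange [ 9.5 16.6] plane12 [502.1 116.6  12. ]
scene white [161.2 272.7] 1141 median [ 902.8 -654.3 -749.3] zrange [-759.6 -739. ] plane12 [1000.3  -70.5   12. ]
scene white [259.4 273.6] 383 median [770.9 102.7  11.7] zrange [ 2.  49.8] plane12 [770.2 103.5  12. ]
scene white [354.4 291.2] 298 median [688.2 378.9 190.2] zrange [186.  192.5] plane12 [588.4 312.3  12. ]
scene white [180.8 304.1] 826 median [ 911.5 -433.6 -749.3] zrange [-758.5 -739.7] plane12 [1001.    58.6   12. ]
scene white [159.5 316.9] 533 median [1024.2 -428.6 -749.7] zrange [-759.  -739.5] plane12 [1064.6   60
[... 2152 characters left out ...]
dian [589.  108.3  54. ] zrange [47.7 59.2] plane12 [588.  100.4  59. ]
side orange [270.  187.2] 26 median [588.9  50.   52.3] zrange [46.8 58.6] plane12 [587.8  43.6  59. ]
side orange [274.8 199.9] 31 median [586.9  -8.8  56.3] zrange [ 48.6 340.1] plane12 [586.4 -13.   59. ]
side orange [361.4 205.6] 170 median [813.2 -55.5  17.8] zrange [ 6.2 27.2] plane12 [789.8 -99.   59. ]
side green [244.5 295.9] 173 median [ 451.9 -271.5   25.5] zrange [ 2.2 47.7] plane12 [ 452.1 -267.1   23. ]
side red [274.4 135.5] 169 median [679.8 358.7  26.7] zrange [ 3.3 49.8] plane12 [682.1 364.9  23. ]
side red [330.3 288.2] 173 median [ 633.  -301.2   24.5] zrange [ 1.2 48.2] plane12 [ 634.2 -298.9   23. ]
```

```bash
cat >> h.py <<'E'
from scipy.spatial.transform import Rotation as Ro
def tool(): 
    s=sensors.observe(); return np.array(s["tcp_pos"]),Ro.from_euler("xyz",s["orientation"],degrees=True),s
def rel(target,jaw_az=None):
    """tool-frame shift (m) and rotvec(deg) to target world mm; tool x down, jaw (y) along azimuth"""
    p,R,s=tool(); sh=R.inv().apply(np.array(target)-p)/1000
    out=[sh.round(4).tolist()]
    if jaw_az is not None:
        best=None
        for a in (jaw_az,jaw_az+180):
            y=np.array([np.cos(np.radians(a)),np.sin(np.radians(a)),0]); x=np.array([0,0,-1.]); z=np.cross(x,y)
            T=Ro.from_matrix(np.c_[x,y,z]); rv=(R.inv()*T).as_rotvec(degrees=True)
            if best is None or np.linalg.norm(rv)<np.linalg.norm(best): best=rv
        out.append(best.round(2).tolist())
    return out
E
python3 - <<'E'
from h import *
p,R,s=tool(); print(R.as_matrix().round(3)); 
print(rel([560,0,200],90)); print(rel([453,-267,100],90))
p,d,K,E=load("scene0.npz"); print(onplane([[207,97],[260,60],[275,35]],0,K,E).round(0)); C=cloud(d,K,E); print(C[5,240].round(),C[40,278].round(),C[3,215].round(),C[50,200].round())
p,d,K,E=load("wrist0.npz"); print("cam",(-E[:3,:3].T@E[:3,3]).round())
E
```

```text
[[-0.     0.262 -0.965]
 [ 0.001 -0.965 -0.262]
 [-1.    -0.001 -0.   ]]
[[0.0313, -0.5029, -0.5405], [15.17, 0.01, 0.08]]
[[0.1309, -0.2731, -0.3674], [15.17, 0.01, 0.08]]
[[  390.  -900.     0.]
 [  -42. -1078.    -0.]
 [ -311. -1308.    -0.]]
[ 297. -689.  444.] [ 183. -603.  316.] [ -491. -2388.  -127.] [ 407. -862.  243.]
cam [ 245. -607.  373.]
```

```bash
python3 - <<'E'
from h import *
print(rel([270,-390,235],90)); print(rel([400,-200,220],90))
E
```

```text
[[-0.0042, -0.2024, -0.1586], [15.17, 0.01, 0.08]]
[[0.011, -0.3518, -0.3338], [15.17, 0.01, 0.08]]
```

```bash
python3 -m pendant '[[[0,-0.048,-0.037],[0,0,0]],[[0,-0.096,-0.074],[0,0,0]],[[0,-0.144,-0.111],[5,0,0]],[[0,-0.19,-0.155],[10,0,0]],[[0,-0.23,-0.2],[15.2,0,0]],[[0,-0.27,-0.245],[15.2,0,0]],[[0,-0.31,-0.29],[15.2,0,0]],[[0.01,-0.35,-0.334],[15.2,0,0]]]' 0; python3 - <<'E'
from h import *
p,R,s=tool(); print(p.round(1),s["joint_pos"].round(1),s["clock"]); print(rel([560,59,200],90))
E
```

```text
clock: 1.15
tcp_pos: [402.2, -200.8, 222.0]
orientation: [134.6, 89.9, -45.4]
force: [0.6, -0.5, 0.3]
width: 0.1
[ 402.2 -200.8  222. ] [ 59.7   9.7 -39.9 116.7   7.6  56.  -74.1] 1.15
[[0.0218, -0.2599, -0.1576], [-0.04, -0.1, -0.1]]
```

```bash
python3 -m pendant '[[[0.003,-0.043,-0.026],[0,0,0]],[[0.007,-0.086,-0.052],[0,0,0]],[[0.011,-0.13,-0.079],[0,0,0]],[[0.014,-0.173,-0.105],[0,0,0]],[[0.018,-0.216,-0.131],[0,0,0]],[[0.022,-0.26,-0.158],[0,0,0]]]'; python3 - <<'E'
from h import *
p,d,K,E=take("wrist","w1"); np.savez("w1.npz",p=p,d=d,K=K,E=E)
p,R,s=tool(); print(p.round(1),s["joint_pos"].round(1),s["clock"])
E
```

```text
clock: 1.9
tcp_pos: [559.6, 58.8, 198.9]
orientation: [55.8, 90.0, -124.3]
force: [0.0, -1.1, -0.3]
width: -0.2
[562.   67.5 199.3] [  25.1   26.2  -44.2  102.7   20.6   59.3 -116.5] 1.95
```

View pics/w1.png

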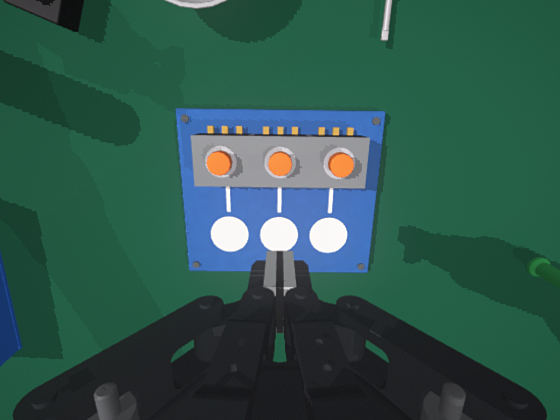

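The wrist view shows three buttons at (219,161), (280,163), (341,165) and discs at (230,234), (279,234), (328,235). The arm was still settling, so I'll let it rest and measure again.

```bash
python3 -m pendant '[[[0,0,0],[0,0,0]],[[0,0,0],[0,0,0]]]'; python3 - <<'E'
from h import *
p0,R,s=tool(); print(p0.round(1))
p,d,K,E=take("wrist","w2"); C=cloud(d,K,E)
p0,R,s=tool(); print(p0.round(1),s["force"].round(2))
for k in("white","orange"):
    for c,st,M in blobs(masks(p)[k],150):
        q=C[M]; q=q[q[:,2]<80]
        z=12 if k=="white" else np.percentile(q[:,2],70)
        print(k,c.round(1),st[4],np.median(q,0).round(1),np.percentile(q[:,2],[5,50,95]).round(1),onplane(c,z,K,E)[0].round(1))
E
```

```text
clock: 2.2
tcp_pos: [558.4, 56.5, 198.9]
orientation: [41.9, 89.9, -138.1]
force: [-0.4, -1.1, 0.2]
width: -0.1
[558.4  56.5 198.9]
[558.5  56.  199. ] [-0.06  0.63 -0.25]
white [227.1 232.4] 1030 [503.6 118.3  12.9] [11.7 12.9 14. ] [503.2 118.5  12. ]
white [276.5 233.1] 1045 [502.6  60.8  12.8] [11.6 12.8 13.9] [502.3  60.4  12. ]
white [325.9 233.6] 1027 [501.7   2.4  12.7] [11.6 12.7 13.9] [501.5   2.2  12. ]
orange [215.8 161.6] 408 [593.4 116.3  59.5] [58.3 59.5 60.6] [593.6 116.2  59.9]
orange [277.1 162. ] 394 [592.8  59.   57.9] [56.8 57.9 59.1] [592.9  58.9  58.3]
orange [338.2 163.1] 439 [592.2   1.9  60.8] [58.7 60.8 62. ] [592.2   2.   61.2]
```

```bash
python3 - <<'E'
from h import *
print(rel([592.5,59,68],90))
E
python3 -m pendant '[[[0.04,-0.001,-0.012],[0,0,0]],[[0.08,-0.002,-0.024],[0,0,0]],[[0.11,-0.0025,-0.034],[0,0,0]],[[0.13,-0.0025,-0.034],[0,0,0]],[[0.13,-0.0025,-0.034],[0,0,0]],[[0.13,-0.0025,-0.034],[0,0,0]]]'; python3 - <<'E'
from h import *
for i in range(4):
    p,R,s=tool(); print(p.round(1),s["force"].round(2)); snapshot("side")
print(rel([592.5,59,66],90))
E
```

```text
[[0.131, -0.0032, -0.0341], [-0.14, 0.05, -0.07]]
clock: 3.0
tcp_pos: [593.4, 60.2, 70.5]
orientation: [-180.0, 89.9, -0.0]
force: [0.5, -0.5, 1.4]
width: -0.2
[593.4  60.2  70.5] [ 0.53 -0.49  1.41]
[593.8  60.3  70.9] [-0.48  0.06 -0.3 ]
[593.9  60.3  70.9] [-0.32  0.7   0.21]
[593.9  60.4  70.8] [0.15 0.04 0.04]
[[0.0046, 0.0013, 0.0013], [-0.03, -0.12, -0.01]]
```

```bash
cat > f.py <<'E'
from h import *
r=[]
for i in range(3):
    p,R,s=tool(); r.append([*p,s["force"][2]]); 
    if i<2: snapshot("side")
r=np.array(r); print("z",r[:,2].round(2),"Fz",r[:,3].round(2),"mean",r.mean(0).round(2),"t",s["clock"])
E
python3 -m pendant '[[[0.004,0.001,0.001],[0,0,0]],[[0.008,0.001,0.001],[0,0,0]],[[0.009,0.001,0.001],[0,0,0]],[[0.009,0.001,0.001],[0,0,0]]]'; python3 f.py
```

```text
clock: 3.7
tcp_pos: [591.9, 59.4, 60.1]
orientation: [-10.5, 90.0, 169.5]
force: [-0.4, -0.4, -0.1]
width: 0.1
z [60.06 60.21 60.29] Fz [-0.13  0.35  0.17] mean [5.9197e+02 5.9400e+01 6.0190e+01 1.3000e-01] t 3.8
```

```bash
python3 -m pendant '[[[0.001,0,0],[0,0,0]],[[0.001,0,0],[0,0,0]]]' >/dev/null; python3 f.py; python3 -m pendant '[[[0.001,0,0],[0,0,0]],[[0.001,0,0],[0,0,0]]]'>/dev/null; python3 f.py
```

```text
z [59.28 59.29 59.32] Fz [0.05 0.31 0.79] mean [5.9202e+02 5.9270e+01 5.9300e+01 3.8000e-01] t 4.15
z [58.22 58.26 58.29] Fz [ 0.31 -0.47  0.67] mean [5.9198e+02 5.9290e+01 5.8260e+01 1.7000e-01] t 4.5
```

```bash
python3 -m pendant '[[[0.001,0,0],[0,0,0]],[[0.001,0,0],[0,0,0]]]' >/dev/null; python3 f.py; python3 -m pendant '[[[0.001,0,0],[0,0,0]],[[0.001,0,0],[0,0,0]]]'>/dev/null; python3 f.py
```

```text
z [57.33 57.37 57.37] Fz [0.05 0.16 0.51] mean [5.9208e+02 5.9310e+01 5.7360e+01 2.4000e-01] t 4.85
z [56.49 56.49 56.48] Fz [2.65 2.06 3.17] mean [592.12  59.32  56.49   2.63] t 5.2
```

```bash
python3 -m pendant '[[[0.001,0,0],[0,0,0]],[[0.001,0,0],[0,0,0]]]' >/dev/null; python3 f.py
```

```text
z [55.51 55.51 55.51] Fz [3.98 5.17 4.82] mean [592.11  59.34  55.51   4.66] t 5.55
```

```bash
python3 -m pendant '[[[0.001,0,0],[0,0,0]],[[0.001,0,0],[0,0,0]]]' >/dev/null; python3 f.py
```

```text
z [54.55 54.54 54.53] Fz [6.66 4.73 6.31] mean [592.12  59.32  54.54   5.9 ] t 5.9
```

```bash
python3 -m pendant '[[[0.001,0,0],[0,0,0]],[[0.001,0,0],[0,0,0]]]' >/dev/null; python3 f.py
```

```text
z [53.55 53.56 53.55] Fz [5.87 5.68 6.1 ] mean [592.11  59.3   53.55   5.89] t 6.25
```

```bash
python3 -m pendant '[[[0.001,0,0],[0,0,0]],[[0.001,0,0],[0,0,0]]]' >/dev/null; python3 f.py
```

```text
z [52.46 52.46 52.44] Fz [4.96 4.52 5.78] mean [592.12  59.29  52.46   5.08] t 6.6
```

```bash
python3 -m pendant '[[[0.001,0,0],[0,0,0]],[[0.001,0,0],[0,0,0]]]' >/dev/null; python3 f.py
```

```text
z [51.17 51.19 51.2 ] Fz [3.27 2.92 3.03] mean [592.11  59.32  51.19   3.07] t 6.95
```

```bash
python3 -m pendant '[[[0.001,0,0],[0,0,0]],[[0.001,0,0],[0,0,0]]]' >/dev/null; python3 f.py
```

```text
z [50.21 50.26 50.3 ] Fz [3.12 3.08 2.  ] mean [592.1   59.32  50.26   2.73] t 7.3
```

```bash
python3 -m pendant '[[[0.0005,0,0],[0,0,0]],[[0.0005,0,0],[0,0,0]]]' >/dev/null; python3 f.py
```

```text
z [49.83 49.86 49.86] Fz [2.51 2.76 2.62] mean [592.1   59.32  49.85   2.63] t 7.65
```

```bash
python3 -m pendant '[[[0.0003,0,0],[0,0,0]],[[0.0003,0,0],[0,0,0]]]' >/dev/null; python3 f.py; python3 -m pendant '[[[-0.0015,0,0],[0,0,0]],[[-0.0035,0,0],[0,0,0]],[[-0.0055,0,0],[0,0,0]],[[-0.005,0,0],[0,0,0]],[[-0.005,0,0],[0,0,0]]]' >/dev/null; python3 f.py
```

```text
z [49.53 49.54 49.57] Fz [3.07 2.63 3.03] mean [592.1   59.29  49.55   2.91] t 8.0
z [54.46 54.47 54.49] Fz [1.77 1.74 1.6 ] mean [592.08  59.3   54.47   1.7 ] t 8.725
```

At z=54.5 the force is now 1.7 N, where it was 5.9 N on the way down. That suggests it snapped. I'll let the button up fully, then press lightly once more to confirm it feels soft.

```bash
python3 -m pendant '[[[-0.002,0,0],[0,0,0]],[[-0.004,0,0],[0,0,0]],[[-0.004,0,0],[0,0,0]],[[-0.002,0,0],[0,0,0]],[[0.0,0,0],[0,0,0]],[[0.0,0,0],[0,0,0]]]' >/dev/null; python3 f.py; python3 -m pendant '[[[-0.02,0,0],[0,0,0]],[[-0.05,0,0],[0,0,0]],[[-0.10,0,0],[0,0,0]],[[-0.15,0,0],[0,0,0]],[[-0.15,0,0],[0,0,0]]]' ; python3 - <<'E'
from h import *
print(rel([400,-267,180],90))
E
```

```text
z [54.28 54.35 54.44] Fz [0.76 2.08 1.49] mean [591.77  59.22  54.35   1.44] t 9.575
clock: 10.2
tcp_pos: [595.3, 60.6, 210.6]
orientation: [-176.3, 89.4, 3.7]
force: [-0.3, 1.2, -0.3]
width: 0.3
[[0.0285, 0.3276, 0.1955], [-0.0, -0.57, 0.04]]
```

```bash
python3 -m pendant '[[[0.0,0.045,0.027],[0,0,0]],[[0.0,0.09,0.054],[0,0,0]],[[0,0.135,0.081],[0,0,0]],[[0,0.18,0.108],[0,0,0]],[[0.01,0.225,0.135],[0,0,0]],[[0.02,0.27,0.161],[0,0,0]],[[0.028,0.30,0.18],[0,0,0]],[[0.0285,0.3276,0.1955],[0,0,0]]]' 0.6 >/dev/null;  python3 -m pendant '[[[0,0,0],[0,0,0]],[[0,0,0],[0,0,0]],[[0,0,0],[0,0,0]]]'; python3 - <<'E'
from h import *
p0,R,s=tool(); print(p0.round(1))
p,d,K,E=take("wrist","w3"); C=cloud(d,K,E)
np.savez("w3.npz",p=p,d=d,K=K,E=E)
for c,st,M in blobs(masks(p)["green"],100):
    q=C[M]; zt=np.percentile(q[:,2],90); top=M&(abs(C[...,2]-46)<4); print(c.round(1),st[4],np.median(q,0).round(1),zt, C[top].mean(0).round(1) if top.any() else 0, top.sum())
E
```

```text
clock: 11.58
tcp_pos: [397.1, -267.1, 176.2]
orientation: [-161.9, 90.0, 18.2]
force: [0.9, -0.4, 0.5]
width: 51.2
[ 397.1 -267.1  176.2]
[277.8 134.8] 533 [ 456.6 -265.2   45.3] 46.6592284934695 [ 454.9 -265.3   46. ] 315
```

View pics/w3.png

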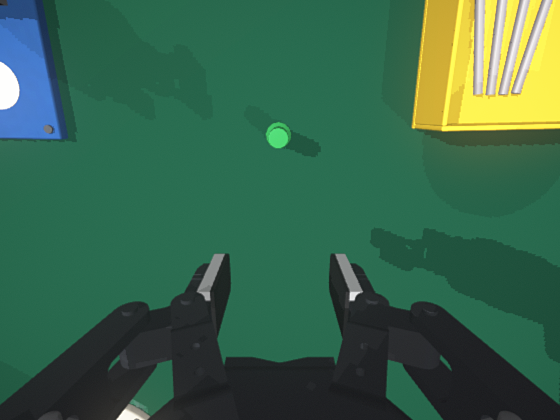

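Wrist view: the green marker's top is at (278,134), which gives (454.5,-266), and the yellow bin is well clear. Moving in for the grasp.

```bash
python3 - <<'E'
from h import *
print(rel([454.3,-266,13],90))
E
```

```text
[[0.1632, -0.001, -0.0572], [0.1, -0.02, 0.01]]
```

```bash
python3 -m pendant '[[[0.02,-0.001,-0.035],[0,0,0]],[[0.05,-0.001,-0.0572],[0,0,0]],[[0.09,-0.001,-0.0572],[0,0,0]],[[0.11,-0.001,-0.0572],[0,0,0]],[[0.11,-0.001,-0.0572],[0,0,0]],[[0.11,-0.001,-0.0572],[0,0,0]]]'; python3 - <<'E'
from h import *
p,d,K,E=take("wrist","w4")
t,R,s=tool(); print(t.round(1)); print(rel([454.3,-266,13],90))
E
```

```text
clock: 12.38
tcp_pos: [454.4, -267.5, 67.2]
orientation: [147.6, 89.9, -32.4]
force: [0.8, 0.5, -0.5]
width: 51.2
[ 454.6 -267.8   67.5]
[[0.0545, -0.0019, 0.0004], [-0.03, -0.12, -0.08]]
```

View pics/w4.png

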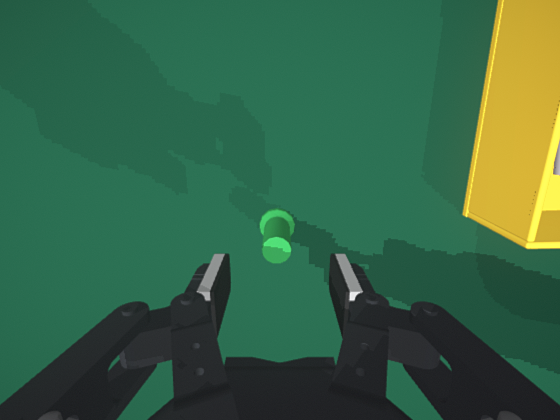

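The marker's top at (277,250) sits centred between the pads. Descending and closing.

```bash
python3 -m pendant '[[[0.02,-0.0019,0],[0,0,0]],[[0.04,-0.0019,0],[0,0,0]],[[0.05,-0.0019,0],[0,0,0]],[[0.054,-0.0019,0],[0,0,0]],[[0.054,-0.0019,0],[0,0,0]],[[0.054,-0.0019,0],[0,0,0]]]'; python3 -m pendant '[[[0,0,0],[0,0,0]],[[0,0,0],[0,0,0]],[[0,0,0],[0,0,0]],[[0,0,0],[0,0,0]],[[0,0,0],[0,0,0]],[[0,0,0],[0,0,0]]]' 0 25; python3 - <<'E'
from h import *
take("wrist","w5")
E
```

```text
clock: 13.18
tcp_pos: [454.0, -265.5, 12.4]
orientation: [156.0, 90.0, -24.0]
force: [0.3, 0.3, 0.1]
width: 50.8
clock: 13.92
tcp_pos: [453.8, -265.6, 12.4]
orientation: [121.8, 90.0, -58.2]
force: [-1.0, 0.2, 6.6]
width: 16.5
```

View pics/w5.png

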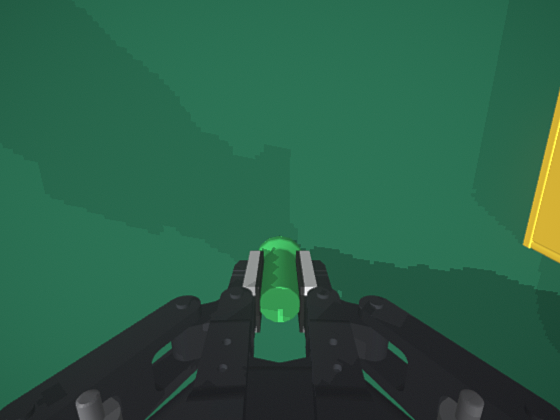

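```bash
python3 -m pendant '[[[-0.005,0,0],[0,0,0]],[[-0.03,0,0],[0,0,0]],[[-0.06,0,0],[0,0,0]],[[-0.10,0,0],[0,0,0]],[[-0.10,0,0],[0,0,0]],[[-0.10,0,0],[0,0,0]]]'; python3 - <<'E'
from h import *
take("wrist","w6"); 
t,R,s=tool(); print(t.round(1)); print(rel([502,59.7,120],90))
p,d,K,E=take("side","s6"); cv2.imwrite("pics/s6c.png",cv2.resize(p[150:330,150:400],None,fx=3,fy=3)); np.savez("s6.npz",p=p,d=d,K=K,E=E)
E
```

```text
clock: 14.72
tcp_pos: [453.0, -265.3, 111.6]
orientation: [-2.7, 90.0, 177.3]
force: [-0.2, -1.0, -0.8]
width: 16.5
[ 452.6 -265.1  111.1]
[[-0.0087, -0.3248, -0.0492], [-0.03, 0.09, 0.04]]
```

View pics/s6c.png

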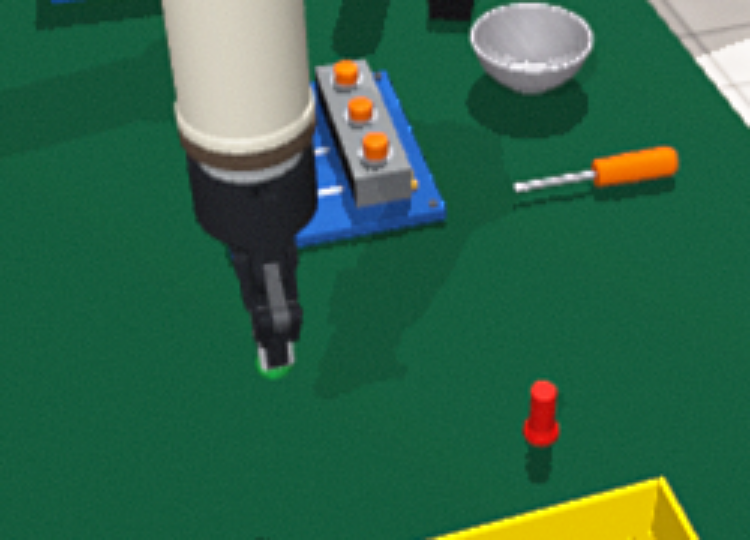

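View pics/w6.png

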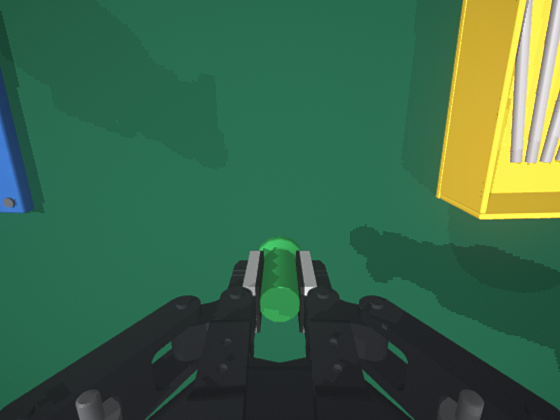

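The marker is held upright between the pads. Carrying it to disc 2.

```bash
python3 -m pendant '[[[-0.005,-0.042,-0.006],[0,0,0]],[[-0.0087,-0.085,-0.012],[0,0,0]],[[-0.0087,-0.13,-0.019],[0,0,0]],[[-0.0087,-0.175,-0.026],[0,0,0]],[[-0.0087,-0.22,-0.033],[0,0,0]],[[-0.0087,-0.265,-0.04],[0,0,0]],[[-0.0087,-0.30,-0.046],[0,0,0]],[[-0.0087,-0.3248,-0.0492],[0,0,0]]]' >/dev/null; python3 -m pendant '[[[0.03,0,0],[0,0,0]],[[0.06,0,0],[0,0,0]],[[0.06,0,0],[0,0,0]],[[0.06,0,0],[0,0,0]]]'; python3 - <<'E'
from h import *
t,R,s=tool(); print(t.round(1)); 
p,d,K,E=take("wrist","w7"); np.savez("w7.npz",p=p,d=d,K=K,E=E)
for c,st,M in blobs(masks(p)["white"],150): print(c.round(1),st[4],onplane(c,12,K,E)[0].round(1))
t,R,s=tool(); print(t.round(1)); print(rel([501.7,59.7,26],90))
E
```

```text
clock: 16.32
tcp_pos: [502.9, 59.8, 60.9]
orientation: [-42.6, 90.0, 137.4]
force: [1.2, -0.4, -0.8]
width: 16.4
[502.9  59.8  60.9]
[189.8 172.2] 234 [544.9 117.7  12. ]
[280.5 173.6] 251 [544.   59.5  12. ]
[371.  174.5] 254 [543.3   1.3  12. ]
[194.2 232.5] 3016 [503.3 118.5  12. ]
[278.  224.8] 1921 [508.8  61.2  12. ]
[367.5 226.9] 2047 [5.073e+02 4.000e-01 1.200e+01]
[503.4  59.7  61.4]
[[0.0354, 0.0, 0.0018], [-0.02, -0.05, 0.02]]
```

View pics/w7.png

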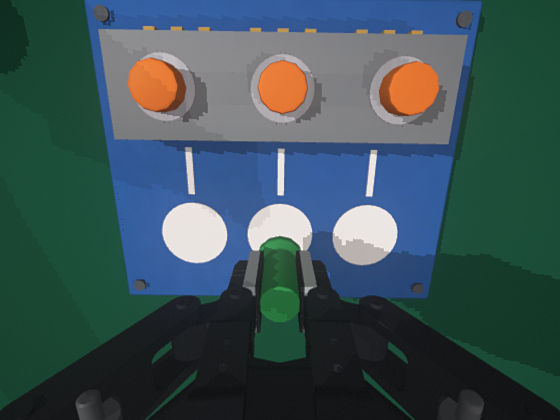

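The discs agree with my earlier estimates. Lowering onto the middle one.

```bash
python3 -m pendant '[[[0.015,0,0.0013],[0,0,0]],[[0.028,0,0.0013],[0,0,0]],[[0.033,0,0.0013],[0,0,0]],[[0.0345,0,0.0013],[0,0,0]],[[0.0345,0,0.0013],[0,0,0]],[[0.0345,0,0.0013],[0,0,0]]]'>/dev/null; python3 f.py
```

```text
z [26.49 26.52 26.51] Fz [-0.42 -0.58 -0.89] mean [501.9   59.48  26.51  -0.63] t 17.225
```

```bash
python3 -m pendant '[[[0.001,0,0],[0,0,0]],[[0.001,0,0],[0,0,0]]]' >/dev/null; python3 f.py
```

```text
z [25.22 25.21 25.22] Fz [-0.14 -1.07 -0.35] mean [501.61  59.4   25.22  -0.52] t 17.575
```

```bash
python3 -m pendant '[[[0.0005,0,0],[0,0,0]],[[0.0005,0,0],[0,0,0]]]' >/dev/null; python3 f.py
```

```text
z [24.67 24.68 24.69] Fz [-0.23 -1.17 -1.1 ] mean [501.6   59.42  24.68  -0.83] t 17.925
```

```bash
python3 -m pendant '[[[0.0005,0,0],[0,0,0]],[[0.0005,0,0],[0,0,0]]]' >/dev/null; python3 f.py
```

```text
z [24.43 24.42 24.42] Fz [3.57 3.02 3.42] mean [501.72  59.46  24.42   3.33] t 18.275
```

```bash
python3 -m pendant '[[[0.0005,0,0],[0,0,0]],[[0.0005,0,0],[0,0,0]]]' >/dev/null; python3 f.py
```

```text
z [24.39 24.38 24.38] Fz [9.65 9.14 9.79] mean [501.76  59.45  24.38   9.53] t 18.625
```

```bash
python3 -m pendant '[[[-0.0008,0,0],[0,0,0]],[[-0.0008,0,0],[0,0,0]]]' >/dev/null; python3 f.py; python3 -m pendant '[[[0,0,0],[0,0,0]],[[0,0,0],[0,0,0]],[[0,0,0],[0,0,0]],[[0,0,0],[0,0,0]],[[0,0,0],[0,0,0]]]' 0.55 ; python3 - <<'E'
from h import *
take("wrist","w8")
E
```

```text
z [24.43 24.42 24.44] Fz [2.46 1.1  1.04] mean [501.67  59.42  24.43   1.54] t 18.975
clock: 19.6
tcp_pos: [501.6, 59.4, 24.5]
orientation: [161.9, 90.0, -18.1]
force: [-0.1, 0.4, -0.0]
width: 46.9
```

View pics/w8.png

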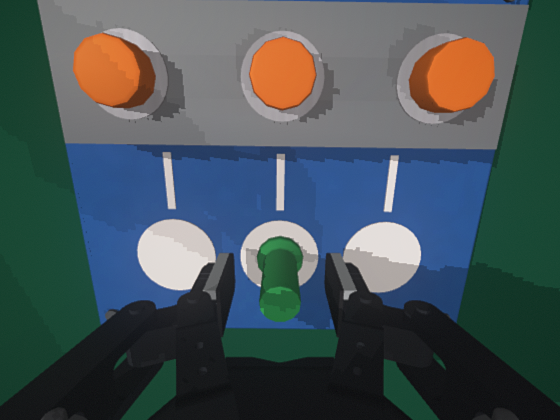

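The marker is standing on the middle disc, foot at (280,255), with the pads clear on both sides. Retreating straight up, then checking from all cameras.

```bash
python3 -m pendant '[[[-0.02,0,0],[0,0,0]],[[-0.05,0,0],[0,0,0]],[[-0.10,0,0],[0,0,0]],[[-0.15,0,0.03],[0,0,0]],[[-0.17,0,0.05],[0,0,0]],[[-0.17,0,0.05],[0,0,0]],[[-0.17,0,0.05],[0,0,0]]]'; python3 - <<'E'
from h import *
p,d,K,E=take("wrist","w9"); C=cloud(d,K,E)
for c,st,M in blobs(masks(p)["green"],100):
    top=M&(abs(C[...,2]-58)<4); print("green top",C[top].mean(0).round(1),top.sum(),np.median(C[M],0).round(1))
for c,st,M in blobs(masks(p)["white"],300): print("white",c.round(1),st[4],onplane(c,12,K,E)[0].round(1))
for c,st,M in blobs(masks(p)["orange"],100): print("orange",c.round(1),np.median(C[M],0).round(1))
p,d,K,E=take("scene","sc9");C=cloud(d,K,E)
for c,st,M in blobs(masks(p)["red"],12):print("red",c.round(1),np.median(C[M],0).round(1))
E
```

```text
clock: 20.52
tcp_pos: [452.1, 59.0, 194.7]
orientation: [151.4, 89.9, -28.7]
force: [0.7, 0.3, 0.2]
width: 47.0
white [223.6 140.5] 1410 [503.3 118.5  12. ]
white [278.1 140.8] 909 [502.9  60.8  12. ]
white [333.5 141.9] 1401 [501.7   2.1  12. ]
orange [210.9  33.8] [592.5 115.1  59.6]
orange [280.2  35.7] [591.2  58.8  58. ]
orange [350.   35.7] [590.5   1.7  60.8]
red [227.3 180.9] [ 640.  -289.8   25. ]
red [347.9 317.5] [707.5 393.9 107.4]
```

View pics/w9.png

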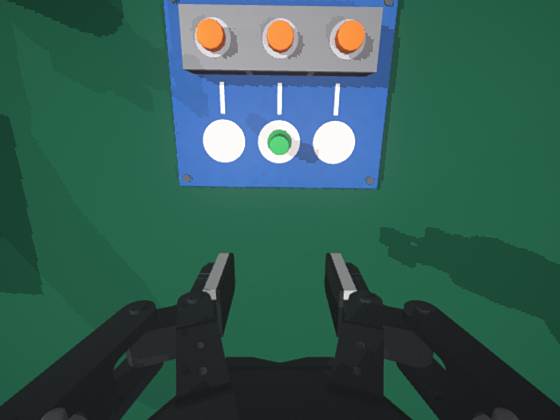

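View pics/sc9.png

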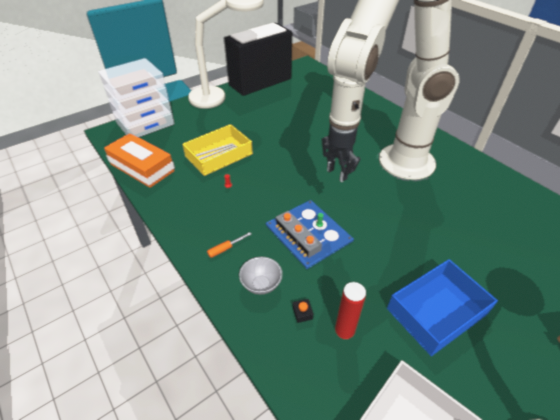

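```bash
python3 - <<'E'
from h import *
p,d,K,E=take("wrist"); C=cloud(d,K,E); h=cv2.cvtColor(p,cv2.COLOR_BGR2HSV).astype(int)
m=(h[...,0]>50)&(h[...,0]<75)&(h[...,1]>120)&(C[...,2]>20)&(C[...,2]<80)&(d>0)
q=C[m]; t=q[q[:,2]>53]; print(m.sum(),"top",t.mean(0).round(1),len(t)); print(sensors.observe()["clock"],sensors.observe()["dq"].round(2))
from cell import sign_off
if len(t) and np.hypot(*(t.mean(0)[:2]-[502,60]))<7: print(sign_off())
E
```

```text
333 top [503.   59.8  57.9] 285
20.675 [-0.17  0.23 -0.   -0.04 -0.16  0.01  0.1 ]
the job is handed in; nothing more can be done
None
```

The sound relay was the middle one, and the green marker now stands on the white disc in front of it. I handed the job in at about 20.7 s and got no verdict back.

- **Finding the relay:** I pressed the middle button first, so I never had to touch the other two. Its force rose to about 5.9 N at roughly 3–4 mm down, then dropped to 2.6–2.9 N past the snap. I stopped at an estimated 7.5–8 mm, short of the stop. After I let the button up and pressed it lightly again, the same height gave only about 1.4 N, so it feels soft and set.
- **Placing the marker:** It was set down with a light touch, reaching about 9.5 N for a moment through the marker before I eased off and let go.
- **Last checks:** The top of the marker measured (503.0, 59.8, 57.9) mm. That is within about 1–2 mm of the disc centre and at the height expected if it stands upright on the plate. All three buttons are up, the gripper is clear, and the red marker and the other bystanders look unmoved in the scene picture.
- **What disagreed:** My green colour filter missed the marker in its new spot at first. I measured it again with a looser threshold before handing in. The camera estimates of the disc's position differed by about 2 mm.

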